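Hang the shelf bracket in the slotted upright

ROBOT

A 6-joint arm with a two-finger parallel gripper is mounted at the origin on the work surface. World frame = base frame: x ahead of the robot, y to its left, z up, the work surface at z = 0. Lengths are in m, angles in rad, forces in N, time in s.
With the tool pointing down it reaches from about 0.25 to 0.725 m from the base axis. Payload 4 kg.
Tool frame: the origin (TCP) lies at the very end of the fingers, on their centre line; the grasp point (between the pads) lies 19 mm behind it; y points along the fingers, z is the direction in which the jaws open and shut, and the axes are right-handed (so a half turn about y gives the same grasp; the last joint's range is limited). The gripper opens to 85 mm and grips with 20 to 120 N. Pads are 22 mm wide; open, the fingers measure 114 mm over their backs; the gripper's body (76 mm by 85 mm) begins 54 mm behind the grasp point. The pads swing forward as they close: fully open they stand 13 mm farther back than shut.
Start: joints at [1.347, 0.241, 0.005, 1.335, 0, 1.571], TCP at [0.111, 0.488, 0.231] pointing down, gripper open.
Joint ranges: [-2.72, 2.72], [-1.05, 1.87], [-1.09, 1.28], [-1.99, 2.15], [-1.42, 1.44], [-3.14, 3.14]. Speed limits (rad/s): [2.79, 2.79, 3.14, 3.14, 3.14, 3.14].

INTERFACE

Orientations are given as a unit quaternion [x, y, z, w].
In Python, from workcell import bot gives the robot as it stands. The module is installed in compiled form; this text tells all that it offers.
- The arm moves only by the tool move_arm, never from a script. Its argument "increments" is a list of rows, each an object with "grip": the closure, from 0 (fully open) to 1 (shut); "linear": the shift along the tool's x, y, z scaled (see below), a list of three; "twist": the turn about the tool's y scaled (see below). A call has exactly 5 rows; each row shifts and turns the pose as measured when the row begins, along the tool's axes as they then stand; what a row does not reach is not made up. The controller multiplies each number of a shift by 0.2 m and each number of a turn by 2 rad. A row lasts 1/10 s, in which the tool goes at most 50 mm and 8.59 degrees, less where a joint would pass 70% of its speed; a pose out of reach is approached as far as the arm can. A call with a number of a shift or a turn outside -1 to 1 is refused whole. A call with a gripper value outside its range is refused whole. The fingers move at their own pace and stop on an object; the grip force is fixed at half the most. Time passes only in rows, so rows that do not move let the fingers close, or fill a call up. It gives the time, the measured TCP pose, the force and the opening at its end, in the units of the state.
- bot.get_obs(): the state, without advancing time (a new reading comes with each control period).
- bot.camera(name): name is "side" or "top" or "wrist"; returns (picture, depth): 400x640x3 uint8, blue, green, red; 400x640 float32, m along the optical axis (not along the pixel's ray), 0 where there is no reading.
- bot.camera_params(name): a dict with "camera_matrix" (3x3 intrinsics, pixels), "rvec" (rotation vector, rad) and "tvec" (3), from world to camera coordinates, as OpenCV has them; the wrist camera has in their place "T_tool_cam" (4x4, takes a point from camera to tool coordinates, whose origin is the TCP and whose axes are the tool frame's). Camera axes: x right, y down, z forward; pixel columns grow to the right and rows downward; lengths in m; the calibration is good to about 2 mm. A picture is of the moment at which its call begins: read the wrist's pose just before it. camera_params takes no time and is no camera call.
- bot.job_done(): hands the job in, once; it reports no verdict.
The state is a dict: "clock": time; "joint_pos": joint angles; "joint_vel": joint speeds; "tau": joint torques, N m; "eef_pos": TCP position; "tool_rot": TCP orientation; "ft_force": force on the tool from outside, world axes, zero at the start; "ft_torque": the same for the moment, N m; "grip_width": finger opening in m.
Only numpy, scipy, OpenCV 4.12 (cv2) and the standard library are available. Lean on these libraries where they do the work, as an engineer would, in place of code of your own. Each camera call takes 0.05 s, during which the arm holds its last target. There are 200 camera calls.

TASK

Take the long bracket (not the short one) and hook it into the slot of the upright under the wire shelf, then press it down until it is fully home and both spring catches have snapped back over its ears. Let go of it and leave it hanging there level; leave the short bracket and the other things on the bench where they are.

Things in the scene. Friction and masses are not known exactly. Their poses are not given: they have to be found in the camera images.
- bracket_mid (a point): Long steel bracket, about 0.22 kg, standing on its arm. Point: middle of the arm, half-way up. Axes: x towards the hook end, z up. Arm 160 mm long (x), 30 wide (y), 44 high; the underside is 22 mm below this point. At +80 mm is the back face, of a plate 12 mm thick and 30 wide that rises to 110 mm above the underside. A gusset fills the corner up to 35 mm before the back face: grip before it.
- bracket_hook (a point): Inner corner of the long bracket's hook, 88.5 mm along +x from and 66 mm above the arm's middle point; same axes. The hook, 12 mm wide in y, is a tongue 16.5 mm long out of the back face, 12 mm thick, whose underside is at this height, and at its end a tab 8 mm thick that hangs 24 mm below this point. The gap between back face and tab is 8.5 mm.
- bracket_ears (a point): Middle between the long bracket's two ears, on its back plate, 55.5 mm above the underside, 6 mm before the back face. The ears reach 22 mm to either side (y) and are 5 mm high.
- upright: Slotted upright: aluminium channel 90 mm wide, 360 tall, fixed to the bench, on a foot plate behind it. Origin on the bench under the middle of its front face; x points into the face (the way the hook goes in), z up. Face plate 6 mm thick, with one open slot on its middle line, 18 mm wide, from 178 to 226 mm above the bench. The small dark perforations at the sides are not used.
- slot_sill (a point): Middle of the slot's lower edge, on the front face, 178 mm above the bench; axes as the upright. The hook goes in with its inner corner 27 to 33 mm above the sill (tab clears the sill, tongue clears the slot's top, ears clear the catches). When home, the tongue rests on the sill, the back face lies against the upright (the loose fit lets the arm droop 2 degrees) and the underside is 90 mm above the bench.
- catch_gap (a point): Between the two spring catches, at the underside of their noses, 150 mm above the bench, 9 mm before the face. The noses reach in to 17 mm from the middle, and are 11 mm high with sloping tops. Their fixed dark housings are 27 to 44 mm from the middle, 143 to 170 mm above the bench, and stick out 18 mm from the face. Home ears lie just under them.
- shelf_front (a point): Middle of the front lower edge of the wire shelf fixed to the upright, 123 mm before the face, 342 mm above the bench (a lip goes up to 373). The shelf is 120 mm wide and covers all from here to the face, so a gripper holding the bracket's arm must lean back from the upright by about 35 degrees.
- catch_left (a joint): Left (+y) spring catch: 0 = sprung out, grows to 0.009 m as it is pushed aside. The ears meet the noses when the hook's corner is about 18 mm above the sill; let go of there it only hangs loosely, let go of higher up it falls out. Its weight does not part them; a further push down of some 3 to 15 N does. They spring back to 0 over the ears when the bracket is home.
- catch_right (a joint): Right spring catch, as the left.
- short_mid (a point): The short bracket, same section and back end but its arm is only 85 mm long; this point is the middle of its arm, 22 mm above the underside. To be left alone.
- tape: Grey ring, 90 mm across, 25 mm high, flat on the bench; origin under its centre. To be left alone.
- screwdriver: Screwdriver lying on the bench. To be left alone.
- torch: Black hand lamp with orange head, 130 x 55 x 34 mm, lying on the bench. To be left alone.
- spray: White can, 60 mm across, 170 mm tall. To be left alone.
- cone: Small orange cone, foot 150 mm across, 190 mm tall. To be left alone.
There are look-alikes about, which are no part of the job. What is shaped like the part that bears bracket_mid but red is not meant.

How it is judged:
By the outcome, as a careful person would: the job done as asked, in the order asked, and still so for the second after the job is handed in, with the robot touching nothing.
It also fails if it takes over 48 s, if anything falls off the work surface, if the arm or the gripper's body presses on something with over 40 N, if the wrist force passes 120 N, or if a joint passes its speed limit or range.

## Working session

There is one attempt and no reset: what is moved stays moved. The work goes in short steps, Python scripts to look and compute and a tool call to move; the robot and the scene stay as the last step left them, time stands still between calls to the robot, and variables do not carry over. Pictures are saved under pics/ and viewed, about 8 in all and at most 12, crops included, and the job is handed in when it is done.

Besides the shell and the picture viewer there is one more tool, called after "Emit:" as name([rows], argument=value, ...), one row to a line, values as JSON. move_arm: Moves the arm, as the interface text tells. Its arguments: {"type":"object","properties":{"increments":{"type":"array"}},"required":["increments"]}

```bash
mkdir -p pics; cat > h.py <<'E'
import numpy as np, cv2
from workcell import bot
from scipy.spatial.transform import Rotation as R
def shot(n,name):
    o=bot.get_obs(); im,d=bot.camera(n); cv2.imwrite(f'pics/{name}.png',im); np.savez(f'pics/{name}.npz',im=im,d=d,p=o['eef_pos'],q=o['tool_rot']); return im,d,o
def cam(n,o=None):
    p=bot.camera_params(n); K=np.array(p['camera_matrix'])
    if 'rvec' in p:
        Rw=cv2.Rodrigues(np.array(p['rvec'],float))[0]; t=np.array(p['tvec'],float).ravel()
        return K,Rw.T,-Rw.T@t
    T=np.array(p['T_tool_cam']); Rt=R.from_quat(o['tool_rot']).as_matrix()
    return K,Rt@T[:3,:3],Rt@T[:3,3]+np.array(o['eef_pos'])
def pts(n,d,o=None):
    K,Rc,c=cam(n,o); v,u=np.mgrid[:d.shape[0],:d.shape[1]]
    r=np.stack([(u-K[0,2])/K[0,0],(v-K[1,2])/K[1,1],np.ones_like(d)],-1)*d[...,None]
    return r@Rc.T+c
def plane(n,u,v,z,o=None):
    K,Rc,c=cam(n,o); r=Rc@np.array([(u-K[0,2])/K[0,0],(v-K[1,2])/K[1,1],1]); return c+r*(z-c[2])/r[2]
E
python3 - <<'E'
from h import *
a,_,o=shot('side','s0'); b,_,_=shot('top','t0')
for n in('side','top'): 
    K,Rc,c=cam(n); print(n,K[0,0],c,Rc[:,2])
print(o)
print(bot.camera_params('wrist'))
E
```

```text
side 459.2641664219453 [ 0.24480822 -0.99304985  1.07693564] [ 0.15765887  0.73975005 -0.65415101]
top 498.8244783016598 [ 2.67961154e-01 -6.33480048e-04  1.94608545e+00] [ 0.12222196  0.01044347 -0.99244785]
{'clock': 0.0, 'joint_pos': array([ 1.34704121e+00,  2.41427636e-01,  3.71942343e-03,  1.33521218e+00,
       -2.50780220e-05,  1.57080230e+00]), 'joint_vel': array([-6.13267501e-04, -1.15438194e-03,  1.71960713e-05, -9.94881489e-04,
       -4.96134857e-04, -1.99188198e-03]), 'tau': array([ 4.59126059e-04, -3.72322011e+01,  2.52406114e+01,  1.70932378e-02,
       -7.50476920e-05,  6.85938602e-06]), 'eef_pos': array([0.11081178, 0.48690993, 0.23040382]), 'tool_rot': array([ 0.70343275, -0.07902153,  0.07887147, -0.70193822]), 'ft_force': array([ 0.64731665, -0.35608025, -0.22988256]), 'ft_torque': array([-0.00764253,  0.00574846, -0.01367779]), 'grip_width': 0.0851895794243167}
{'camera_matrix': array([[314.25987484,   0.        , 322.28212244],
       [  0.        , 314.25987484, 202.49892038],
       [  0.        ,   0.        ,   1.        ]]), 'T_tool_cam': array([[-1.73867547e-04,  9.64461110e-01,  2.64224787e-01,
        -6.72406714e-02],
       [ 1.10989820e-03, -2.64224442e-01,  9.64460581e-01,
        -1.42018410e-01],
       [ 9.99999369e-01,  4.60951010e-04, -1.02451359e-03,
        -1.06877883e-04],
       [ 0.00000000e+00,  0.00000000e+00,  0.00000000e+00,
         1.00000000e+00]])}
```

View pics/t0.png

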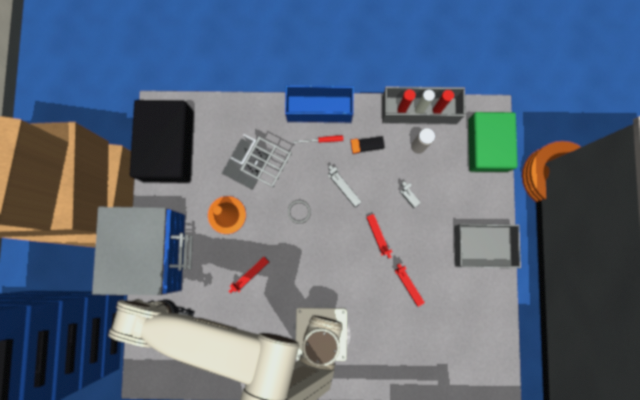

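View pics/s0.png

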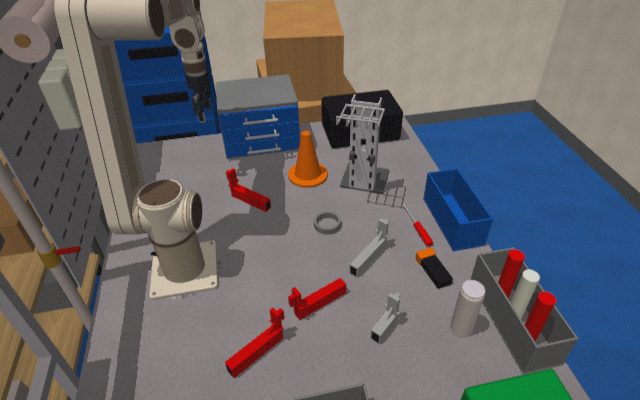

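The long grey bracket is at top (344,188) and side (370,250), with its hook end at top (333,168). It could be confused with the short grey bracket at top (410,193) / side (387,315), or with three red ones at top (250,275), (378,235), (408,285). The grey, longer one is the target. The upright with its shelf is at top (265,158), front facing the bracket side.

```bash
cat > m.py <<'E'
from h import *
L=np.load('pics/t0.npz');P=pts('top',L['d']);z=P[...,2]
S=np.load('pics/s0.npz');Q=pts('side',S['d'])
b=np.zeros(z.shape,bool);b[158:212,322:366]=1
print('bench z',np.median(z[220:260,320:350]),np.median(Q[...,2][270:280,220:280]))
m=b&(z>.03)&(z<.06);p=P[m]
r=cv2.minAreaRect(p[:,:2].astype(np.float32));print('arm top',len(p),r,np.median(p[:,2]))
m=b&(z>.07);print('high',m.sum(),P[m].mean(0),P[m].max(0))
for nm,X,bx in(('top',P,(125,195,220,300)),('side',Q,(90,195,330,395))):
    bb=np.zeros(z.shape,bool);bb[bx[0]:bx[1],bx[2]:bx[3]]=1
    for lo,hi in((.02,.33),(.335,.39)):
        mm=bb&(X[...,2]>lo)&(X[...,2]<hi);q=X[mm]
        if len(q)>5: print(nm,lo,len(q),cv2.minAreaRect(q[:,:2].astype(np.float32)),q.min(0),q.max(0))
# front face of upright from side
bb=np.zeros(z.shape,bool);bb[110:180,345:385]=1
q=Q[bb&(Q[...,2]>.05)&(Q[...,2]<.3)]
np.random.seed(0);best=0
for _ in range(500):
    i=np.random.choice(len(q),2,0);d=q[i[1],:2]-q[i[0],:2];n=np.array([d[1],-d[0]])/(np.linalg.norm(d)+1e-9)
    k=abs((q[:,:2]-q[i[0],:2])@n)<.003
    if k.sum()>best:best=k.sum();K=k
f=q[K];c=f.mean(0);u,s,vt=np.linalg.svd(f[:,:2]-c[:2],full_matrices=False)
t=(f[:,:2]-c[:2])@vt[0];print('face',best,len(q),c,vt,t.min(),t.max(),np.percentile(t,[2,98]))
im=cv2.resize(S['im'][80:200,310:420],None,fx=5,fy=5,interpolation=2)
im2=cv2.resize(L['im'][150:220,315:375],None,fx=4,fy=4,interpolation=2)
o=np.zeros((600,800,3),np.uint8);o[:600,:550]=im;o[:280,555:795]=im2
im3=cv2.resize(S['im'][210:280,340:400],None,fx=4,fy=4,interpolation=2);o[300:580,555:795]=im3
cv2.imwrite('pics/c1.png',o)
E
python3 m.py
```

```text
bench z 0.001541790827351841 0.0012878470651048746
arm top 313 ((0.5484577417373657, -0.0861281305551529), (0.15084338188171387, 0.039164356887340546), 38.27904510498047) 0.04493794290856101
high 63 [ 0.56907536 -0.03205554  0.33670224] [ 6.28930211e-01 -6.33480048e-04  1.94608545e+00]
top 0.02 492 ((0.6863548159599304, 0.2554169297218323), (0.16338008642196655, 0.2931189239025116), 48.33468246459961) [0.56139538 0.09925387 0.02010985] [0.7437933  0.39146803 0.32993361]
top 0.335 639 ((0.6026982665061951, 0.20531418919563293), (0.17073477804660797, 0.1267663687467575), 62.353111267089844) [0.5078177  0.10298917 0.33628811] [0.67793274 0.30206631 0.38185238]
side 0.02 3703 ((0.6921236515045166, 0.47032272815704346), (0.5401583909988403, 0.2669893205165863), 77.4439697265625) [0.56756281 0.20367812 0.02004535] [0.86750412 0.7224039  0.32994305]
side 0.335 648 ((0.6003450155258179, 0.20438696444034576), (0.17490416765213013, 0.1261979341506958), 62.71978759765625) [0.5079697  0.10328597 0.33516106] [0.67975344 0.29893675 0.37666804]
face 939 1726 [0.61837241 0.24273645 0.17831244] [[ 0.88385393 -0.46776301]
 [ 0.46776301  0.88385393]] -0.04462072991170372 0.04693839310806641 [-0.04323998  0.04426727]
```

View pics/c1.png

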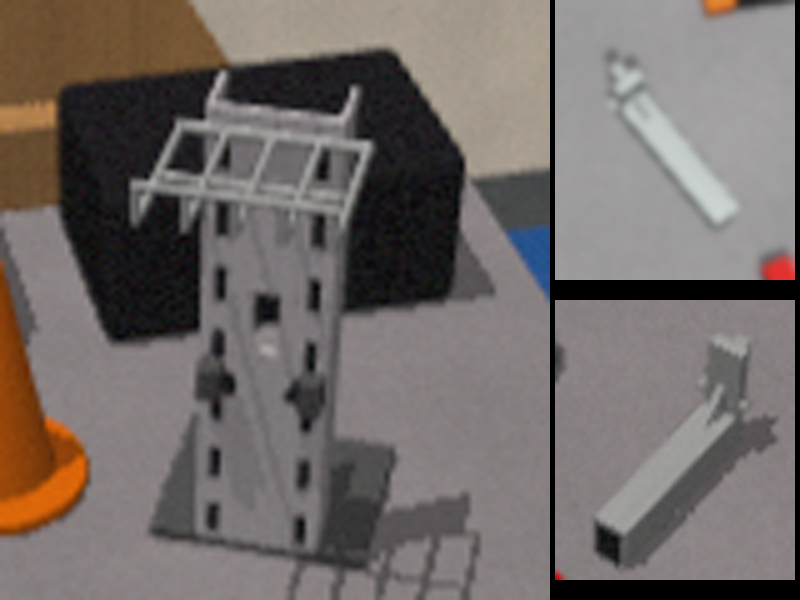

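```bash
cat >> h.py <<'E'
def rel(dw,o=None):
    o=o or bot.get_obs(); return R.from_quat(o['tool_rot']).as_matrix().T@np.array(dw)/.2
def st():
    o=bot.get_obs(); M=R.from_quat(o['tool_rot']).as_matrix(); y=M[:,1]
    print('t',round(o['clock'],2),'p',o['eef_pos'].round(4),'j',o['joint_pos'].round(3),'F',o['ft_force'].round(1),'w',round(o['grip_width'],4)); print(M.round(3)); print('lean',np.degrees(np.arccos(-y[2])).round(2),'az',np.degrees(np.arctan2(y[1],y[0])).round(1)); return o
E
python3 - <<'E'
from h import *
st();print(rel([.124,-.046,0]),rel([0,0,.05]))
E
```

```text
t 0.1 p [0.1108 0.487  0.2305] j [ 1.347  0.241  0.004  1.335 -0.     1.571] F [0.1 0.2 0.2] w 0.0853
[[ 0.975 -0.     0.222]
 [-0.222 -0.002  0.975]
 [ 0.    -1.    -0.002]]
lean 0.11 az -102.3
[ 6.55584874e-01  1.78989166e-04 -8.66512630e-02] [ 4.65651798e-06 -2.49999537e-01 -4.81175511e-04]
```

Emit:
move_arm([
  {"grip":0,"linear":[0.22,-0.12,-0.03],"twist":0},
  {"grip":0,"linear":[0.22,-0.12,-0.03],"twist":0},
  {"grip":0,"linear":[0.22,-0.12,-0.03],"twist":0},
  {"grip":0,"linear":[0,-0.25,0],"twist":0},
  {"grip":0,"linear":[0.06,0,0.24],"twist":0},
])

```text
clock: 0.6
eef_pos: [0.2591, 0.4792, 0.3544]
tool_rot: [0.706, -0.078, 0.077, -0.699]
ft_force: [0.4, 0.9, 1.6]
grip_width: 0.0854
```

Emit:
move_arm([
  {"grip":0,"linear":[0.06,0,0.24],"twist":0},
  {"grip":0,"linear":[0.06,0,0.24],"twist":0},
  {"grip":0,"linear":[0.06,0,0.24],"twist":0},
  {"grip":0,"linear":[0.06,0,0.24],"twist":0},
  {"grip":0,"linear":[0.06,0,0.24],"twist":0},
])

```text
clock: 1.1
eef_pos: [0.3471, 0.651, 0.3148]
tool_rot: [-0.699, 0.077, -0.081, 0.706]
ft_force: [1.8, 3.0, -2.0]
grip_width: 0.0852
```

```bash
python3 -c "
from h import *
st()"
```

```text
t 1.1 p [0.3471 0.651  0.3148] j [ 1.082  0.864  1.261  1.956 -0.002  1.305] F [ 1.8  3.  -2. ] w 0.0852
[[ 0.975  0.007  0.221]
 [-0.222  0.009  0.975]
 [ 0.005 -1.     0.011]]
lean 0.68 az 51.6
```

Emit:
move_arm([
  {"grip":0,"linear":[0.04,-0.18,0.16],"twist":0},
  {"grip":0,"linear":[0.04,-0.18,0.16],"twist":0},
  {"grip":0,"linear":[0.04,-0.18,0.16],"twist":0},
  {"grip":0,"linear":[0.04,-0.18,0.16],"twist":0},
  {"grip":0,"linear":[0.04,-0.18,0.16],"twist":0},
])

```text
clock: 1.6
eef_pos: [0.349, 0.6622, 0.3957]
tool_rot: [-0.644, 0.055, -0.101, 0.756]
ft_force: [0.7, -0.6, 0.8]
grip_width: 0.0855
```

```bash
python3 -c "
from h import *
st()"
```

```text
t 1.6 p [0.349  0.6622 0.3957] j [ 1.087  0.765  1.275  1.909 -0.003  1.31 ] F [ 0.7 -0.6  0.8] w 0.0855
[[ 0.973  0.082  0.214]
 [-0.225  0.15   0.963]
 [ 0.047 -0.985  0.165]]
lean 9.85 az 61.4
```

Emit:
move_arm([
  {"grip":0,"linear":[0.05,-0.14,0.2],"twist":0},
  {"grip":0,"linear":[0.05,-0.14,0.2],"twist":0},
  {"grip":0,"linear":[0.05,-0.14,0.2],"twist":0},
  {"grip":0,"linear":[0.05,-0.14,0.2],"twist":0},
  {"grip":0,"linear":[0.05,-0.14,0.2],"twist":0},
])

```text
clock: 2.1
eef_pos: [0.3596, 0.6895, 0.4729]
tool_rot: [-0.569, 0.029, -0.126, 0.812]
ft_force: [0.3, -0.4, -0.0]
grip_width: 0.0854
```

Emit:
move_arm([
  {"grip":0,"linear":[0.05,-0.12,0.2],"twist":0},
  {"grip":0,"linear":[0.05,-0.12,0.2],"twist":0},
  {"grip":0,"linear":[0.05,-0.12,0.2],"twist":0},
  {"grip":0,"linear":[0,0,0],"twist":0},
  {"grip":0,"linear":[0,0,0],"twist":0},
])

```text
clock: 2.6
eef_pos: [0.3648, 0.7036, 0.5217]
tool_rot: [-0.521, 0.013, -0.139, 0.842]
ft_force: [-0.5, 0.9, -0.2]
grip_width: 0.0855
```

```bash
python3 -c "
from h import *
st()"
```

```text
t 2.6 p [0.3648 0.7036 0.5217] j [ 1.094  0.634  1.275  1.72  -0.005  1.316] F [-0.5  0.9 -0.2] w 0.0855
[[ 0.961  0.221  0.167]
 [-0.248  0.418  0.874]
 [ 0.124 -0.881  0.456]]
lean 28.2 az 62.1
```

Emit:
move_arm([
  {"grip":0,"linear":[0.05,-0.12,0.2],"twist":0},
  {"grip":0,"linear":[0.05,-0.12,0.2],"twist":0},
  {"grip":0,"linear":[0.0,0.1,-0.22],"twist":-0.07},
  {"grip":0,"linear":[0,0.1,-0.22],"twist":-0.07},
  {"grip":0,"linear":[0,0.1,-0.22],"twist":-0.07},
])

```text
clock: 3.1
eef_pos: [0.3756, 0.6591, 0.4843]
tool_rot: [-0.5, -0.131, -0.073, 0.853]
ft_force: [0.8, 1.5, 1.2]
grip_width: 0.0855
```

```bash
cat > g.py <<'E'
from h import *
o=st();M=R.from_quat(o['tool_rot']).as_matrix();y=M[:,1]
zt=np.cross([0,0,1],y);zt/=np.linalg.norm(zt);  # horizontal, left of lean azimuth
a=np.arctan2(np.dot(np.cross(M[:,2],zt),y),M[:,2]@zt);print('twist units needed',a/2,'deg',np.degrees(a))
E
python3 g.py
```

```text
t 3.1 p [0.3756 0.6591 0.4843] j [1.043 0.333 0.611 1.265 0.025 0.966] F [0.8 1.5 1.2] w 0.0855
[[ 0.955  0.256 -0.149]
 [ 0.005  0.489  0.873]
 [ 0.296 -0.834  0.465]]
lean 33.47 az 62.3
twist units needed -0.5018706797234334 deg -57.510143619029186
```

```bash
cat > plan.py <<'E'
from h import *
import sys
# args: dx dy dz per row(m), twist units per row, n rows
d=np.array(list(map(float,sys.argv[1:4])));t=float(sys.argv[4]);n=int(sys.argv[5])
M=R.from_quat(bot.get_obs()['tool_rot']).as_matrix()
for i in range(n):
    print((M.T@d/.2).round(2),t); M=M@R.from_rotvec([0,2*t,0]).as_matrix()
E
python3 plan.py 0 -.045 0 -.0717 10
```

```text
[-0.   -0.11 -0.2 ] -0.0717
[-0.03 -0.11 -0.19] -0.0717
[-0.06 -0.11 -0.19] -0.0717
[-0.08 -0.11 -0.18] -0.0717
[-0.11 -0.11 -0.16] -0.0717
[-0.13 -0.11 -0.15] -0.0717
[-0.15 -0.11 -0.13] -0.0717
[-0.17 -0.11 -0.1 ] -0.0717
[-0.18 -0.11 -0.08] -0.0717
[-0.19 -0.11 -0.05] -0.0717
```

Emit:
move_arm([
  {"grip":0,"linear":[0,-0.11,-0.2],"twist":-0.07},
  {"grip":0,"linear":[-0.03,-0.11,-0.19],"twist":-0.07},
  {"grip":0,"linear":[-0.06,-0.11,-0.19],"twist":-0.07},
  {"grip":0,"linear":[-0.08,-0.11,-0.18],"twist":-0.07},
  {"grip":0,"linear":[-0.11,-0.11,-0.16],"twist":-0.07},
])

```text
clock: 3.6
eef_pos: [0.3732, 0.4256, 0.477]
tool_rot: [-0.495, -0.426, 0.113, 0.748]
ft_force: [0.8, -0.2, 0.8]
grip_width: 0.0855
```

Emit:
move_arm([
  {"grip":0,"linear":[-0.13,-0.11,-0.15],"twist":-0.07},
  {"grip":0,"linear":[-0.15,-0.11,-0.13],"twist":-0.07},
  {"grip":0,"linear":[-0.15,-0.11,-0.13],"twist":0},
  {"grip":0,"linear":[-0.15,-0.11,-0.13],"twist":0},
  {"grip":0,"linear":[-0.15,-0.11,-0.13],"twist":0},
])

```text
clock: 4.1
eef_pos: [0.3909, 0.1977, 0.4918]
tool_rot: [-0.473, -0.534, 0.175, 0.678]
ft_force: [1.1, -1.1, -0.0]
grip_width: 0.0855
```

```bash
python3 g.py; python3 - <<'E'
from h import *
print(rel([.515-.35,-.13-.22,0]))
E
```

```text
t 4.1 p [0.3909 0.1977 0.4918] j [ 0.156 -0.204  0.07   1.454  0.459 -0.855] F [ 1.1 -1.1 -0. ] w 0.0855
[[ 0.368  0.268 -0.89 ]
 [ 0.743  0.491  0.455]
 [ 0.559 -0.829 -0.018]]
lean 34.0 az 61.4
twist units needed 0.01642255539773981 deg 1.8818862262205605
[-0.99634557 -0.63772437 -1.53092395]
```

```bash
python3 - <<'E'
from h import *
im,d,o=shot('wrist','w1')
P=pts('wrist',d,o)
print(P[200,320],P[300,100])
E
```

```text
[0.57124232 0.52604339 0.12619105] [ 2.41536086  1.10867937 -0.21489616]
```

View pics/w1.png

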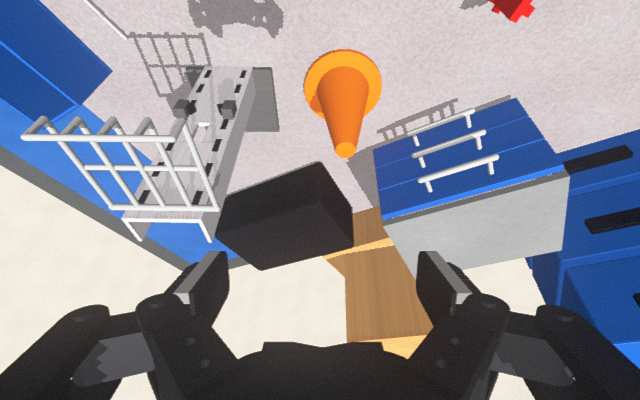

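The wrist view is inverted. It shows the upright at (195,140), its catches at (185,107) and (227,110), the shelf at (130,160), and the cone at (343,100).

```bash
cat > face.py <<'E'
from h import *
import sys
def face(name,box):
    L=np.load(f'pics/{name}.npz');P=pts('wrist',L['d'],{'eef_pos':L['p'],'tool_rot':L['q']})
    b=np.zeros(L['d'].shape,bool);b[box[0]:box[1],box[2]:box[3]]=1
    n0=np.array([.468,.884]);c0=np.array([.619,.2423]);X=P[...,:2]-c0
    k=b&(L['d']>0)&(P[...,2]>.03)&(P[...,2]<.32)&(abs(X@n0)<.02)&(abs(X@[.884,-.468])<.06)
    q=P[k];np.random.seed(0);best=0
    for _ in range(800):
        i=np.random.choice(len(q),3,0);n=np.cross(q[i[1]]-q[i[0]],q[i[2]]-q[i[0]]);n/=np.linalg.norm(n)+1e-12
        if abs(n[2])>.05: continue
        kk=abs((q-q[i[0]])@n)<.002
        if kk.sum()>best:best=kk.sum();K=kk
    f=q[K];c=f.mean(0);n=np.linalg.svd(f-c,full_matrices=False)[2][2];n*=np.sign(n[:2]@n0)
    yaw=np.arctan2(n[1],n[0]);e=np.array([np.sin(yaw),-np.cos(yaw)])
    t=f[:,:2]@e;zs=f[:,2]
    lo=[np.percentile(t[(zs>a)&(zs<a+.03)],[1,99]) for a in np.arange(.05,.28,.03) if ((zs>a)&(zs<a+.03)).sum()>30]
    lo=np.array(lo);mid=np.median(lo.mean(1));nn=np.array([np.cos(yaw),np.sin(yaw)])
    org=e*mid+nn*(c[:2]@nn)
    print('face',best,len(q),'n',n.round(3),'yaw',np.degrees(yaw).round(2),'org',org.round(4),'widths',(lo[:,1]-lo[:,0]).round(3),'mids',(lo.mean(1)-mid).round(4))
    # bench check
    z=P[...,2];print('bench',np.median(z[(L['d']>0)&(abs(z)<.015)]))
    return org,yaw
if __name__=='__main__': face('w1',(60,240,120,290))
E
python3 face.py; python3 - <<'E'
from h import *
# bracket refine: only the arm, excluding back 20 mm
L=np.load('pics/t0.npz');P=pts('top',L['d']);z=P[...,2]
b=np.zeros(z.shape,bool);b[158:212,322:366]=1
for lo in(.03,.04):
    p=P[b&(z>lo)&(z<.05)][:,:2];c=np.array([.5485,-.0861]);a=np.array([.785,.62])
    for _ in range(5):
        s=(p-c)@a;k=(s>-.07)&(s<.03);q=p[k];u=np.linalg.svd(q-q.mean(0))[2][0];a=u*np.sign(u[0])
    s=(p-c)@a;l=(p-c)@[-a[1],a[0]]
    print(len(p),'yaw',np.degrees(np.arctan2(a[1],a[0])),'lat',np.percentile(l[k],[2,98]),'along',s.min(),s.max(),'rear',c+a*s.min())
E
python3 plan.py .04 -.02 0 .0082 2
```

```text
face 5359 6689 n [ 0.457  0.89  -0.001] yaw 62.81 org [0.6185 0.2421] widths [0.089 0.089 0.085 0.088 0.089 0.088 0.089 0.088] mids [ 0.0001  0.     -0.0018 -0.0006  0.0003 -0.0004 -0.      0.0001]
bench -0.0008357523426790192
257 yaw 40.20521197088941 lat [-0.01849783  0.01128197] along -0.07529758988822421 0.07278273976811274 rear [ 0.49099242 -0.13470664]
200 yaw 39.613359819852185 lat [-0.01851339  0.01069461] along -0.0753103518623914 0.07273472648979756 rear [ 0.49048357 -0.13411815]
[ 0.    0.01 -0.22] 0.0082
[ 0.01  0.01 -0.22] 0.0082
```

```bash
python3 - <<'E'
from h import *
p=bot.get_obs()['eef_pos'];print(rel(np.array([.5668,-.0707,.20])-p)/9)
E
```

```text
[-0.16097663  0.09105843 -0.14960535]
```

Emit:
move_arm([
  {"grip":0,"linear":[-0.16,0.09,-0.15],"twist":0.016},
  {"grip":0,"linear":[-0.16,0.09,-0.15],"twist":0},
  {"grip":0,"linear":[-0.16,0.09,-0.15],"twist":0},
  {"grip":0,"linear":[-0.16,0.09,-0.15],"twist":0},
  {"grip":0,"linear":[-0.16,0.09,-0.15],"twist":0},
])

```text
clock: 4.65
eef_pos: [0.4925, 0.039, 0.342]
tool_rot: [-0.486, -0.531, 0.153, 0.677]
ft_force: [0.5, -0.6, -0.3]
grip_width: 0.0853
```

Emit:
move_arm([
  {"grip":0,"linear":[-0.16,0.09,-0.15],"twist":0},
  {"grip":0,"linear":[-0.16,0.09,-0.15],"twist":0},
  {"grip":0,"linear":[-0.16,0.09,-0.15],"twist":0},
  {"grip":0,"linear":[-0.05,0.03,-0.05],"twist":0},
  {"grip":0,"linear":[0,0,0],"twist":0},
])

```text
clock: 5.15
eef_pos: [0.5617, -0.0664, 0.2308]
tool_rot: [-0.489, -0.531, 0.151, 0.675]
ft_force: [-0.4, 0.8, -0.3]
grip_width: 0.0853
```

```bash
python3 g.py; python3 - <<'E'
from h import *
im,d,o=shot('wrist','w2')
P=pts('wrist',d,o);z=P[...,2]
print(rel(np.array([.5668,-.0707,.0142])-o['eef_pos']))
b=(d>0)&(abs(P[...,0]-.555)<.13)&(abs(P[...,1]+.085)<.13)
print('bench',np.median(z[b&(abs(z)<.015)]))
m=b&(z>.036)&(z<.05);p=P[m][:,:2];c=np.array([.554,-.0865]);a=np.array([.766,.643])
for _ in range(6):
    s=(p-c)@a;l=(p-c)@[-a[1],a[0]];k=(s>-.07)&(s<.03)&(abs(l)<.03);q=p[k];u=np.linalg.svd(q-q.mean(0),full_matrices=False)[2][0];a=u*np.sign(u[0])
s=(p-c)@a;l=(p-c)@[-a[1],a[0]];k=(abs(l)<.03)
print(k.sum(),np.median(z[m]),'yaw',np.degrees(np.arctan2(a[1],a[0])),'lat',np.percentile(l[k&(s<.03)],[1,50,99]),'along',np.percentile(s[k],[.5,99.5]))
E
```

```text
t 5.15 p [ 0.5617 -0.0664  0.2308] j [-0.425  0.272 -0.101  1.087  0.599 -1.449] F [-0.4  0.8 -0.3] w 0.0853
[[ 0.391  0.316 -0.864]
 [ 0.723  0.476  0.501]
 [ 0.569 -0.821 -0.042]]
lean 34.81 az 56.4
twist units needed 0.03702284046593765 deg 4.242505008568771
[-0.62245122  0.88695203  0.01340202]
bench -0.0007956977783499797
4300 0.04318236127291111 yaw 36.75151006100891 lat [-0.01429766  0.00107657  0.01597618] along [-0.03915292  0.06990665]
```

View pics/w2.png

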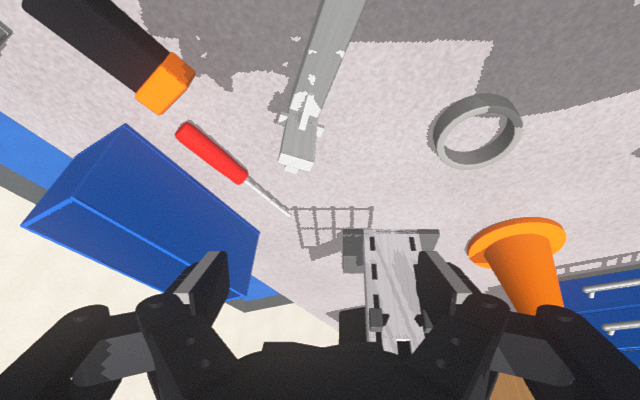

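The bracket is at (320,90) with its hook near (297,160). The depth gives an arm top of 43 mm and a width of 30 mm, which match the long bracket. Its middle is about (.5545,-.0855). I'll descend now.

Emit:
move_arm([
  {"grip":0,"linear":[-0.12,0.17,0],"twist":0.037},
  {"grip":0,"linear":[-0.12,0.17,0],"twist":0},
  {"grip":0,"linear":[-0.12,0.17,0],"twist":0},
  {"grip":0,"linear":[-0.06,0.08,0],"twist":0},
  {"grip":0,"linear":[0,0,0],"twist":0},
])

```text
clock: 5.7
eef_pos: [0.5691, -0.0646, 0.0976]
tool_rot: [-0.497, -0.514, 0.13, 0.686]
ft_force: [-0.0, -0.6, 0.2]
grip_width: 0.0852
```

```bash
python3 g.py; python3 - <<'E'
from h import *
o=bot.get_obs();y=R.from_quat(o['tool_rot']).as_matrix()[:,1]
g=np.array([.5545,-.0855,.030])+.010*np.array([.79,.61,0])
T=g+.019*y;print(T,rel(T-o['eef_pos']))
E
```

```text
t 5.7 p [ 0.5691 -0.0646  0.0976] j [-0.417  0.407 -0.299  0.728  0.601 -1.372] F [-0.  -0.6  0.2] w 0.0852
[[ 0.437  0.333 -0.836]
 [ 0.69   0.471  0.549]
 [ 0.576 -0.817 -0.024]]
lean 35.23 az 54.8
twist units needed 0.02041441869139405 deg 2.33932006445972
[ 0.56871941 -0.07044456  0.01448017] [-0.26058493  0.32503592 -0.0044559 ]
```

Emit:
move_arm([
  {"grip":0,"linear":[-0.1,0.13,0],"twist":0.02},
  {"grip":0,"linear":[-0.1,0.12,0],"twist":0},
  {"grip":0,"linear":[-0.06,0.08,0],"twist":0},
  {"grip":0,"linear":[0,0,0],"twist":0},
  {"grip":0,"linear":[0,0,0],"twist":0},
])

```text
clock: 6.2
eef_pos: [0.5774, -0.0674, 0.0281]
tool_rot: [-0.502, -0.51, 0.118, 0.689]
ft_force: [0.7, -0.3, 1.0]
grip_width: 0.0857
```

```bash
python3 g.py; python3 - <<'E'
from h import *
o=bot.get_obs();y=R.from_quat(o['tool_rot']).as_matrix()[:,1]
g=np.array([.5545,-.0855,.030])+.010*np.array([.79,.61,0])
T=g+.019*y;print(T,rel(T-o['eef_pos']))
E
```

```text
t 6.2 p [ 0.5774 -0.0674  0.0281] j [-0.418  0.515 -0.361  0.537  0.606 -1.338] F [ 0.7 -0.3  1. ] w 0.0857
[[ 0.453  0.35  -0.82 ]
 [ 0.674  0.468  0.571]
 [ 0.584 -0.812 -0.024]]
lean 35.73 az 53.2
twist units needed 0.02055647937281025 deg 2.3555990194195218
[ 0.56904357 -0.07051238  0.01457686] [-0.06898201  0.03299672  0.02672998]
```

Emit:
move_arm([
  {"grip":0,"linear":[-0.07,0.04,0.03],"twist":0.02},
  {"grip":0.3,"linear":[-0.02,0.01,0],"twist":0},
  {"grip":0.4,"linear":[0,0,0],"twist":0},
  {"grip":0.5,"linear":[0,0,0],"twist":0},
  {"grip":0.6,"linear":[0,0,0],"twist":0},
])

```text
clock: 6.7
eef_pos: [0.5749, -0.0725, 0.0205]
tool_rot: [-0.507, -0.502, 0.106, 0.693]
ft_force: [-0.1, -0.6, -0.1]
grip_width: 0.0342
```

Emit:
move_arm([
  {"grip":0.7,"linear":[0,0,0],"twist":0},
  {"grip":0.8,"linear":[0,0,0],"twist":0},
  {"grip":1,"linear":[0,0,0],"twist":0},
  {"grip":1,"linear":[0,0,0],"twist":0},
  {"grip":1,"linear":[0,0,0],"twist":0},
])

```text
clock: 7.2
eef_pos: [0.5754, -0.0729, 0.021]
tool_rot: [-0.507, -0.503, 0.106, 0.692]
ft_force: [-1.1, 0.3, 1.0]
grip_width: 0.0291
```

```bash
python3 g.py; python3 - <<'E'
from h import *
im,d,o=shot('wrist','w3');s,_,_=shot('side','s3')
o=np.zeros((560,640,3),np.uint8);o[:280]=im[:280];o[280:,:]=cv2.resize(s[190:330,260:420],(640,560))[100:380]
cv2.imwrite('pics/c3.png',o)
E
```

```text
t 7.2 p [ 0.5754 -0.0729  0.021 ] j [-0.43   0.522 -0.38   0.502  0.61  -1.317] F [-1.1  0.3  1. ] w 0.0291
[[ 0.472  0.363 -0.803]
 [ 0.656  0.463  0.595]
 [ 0.588 -0.808 -0.019]]
lean 36.06 az 51.9
twist units needed 0.01647353238817814 deg 1.8877277590293506
```

View pics/c3.png

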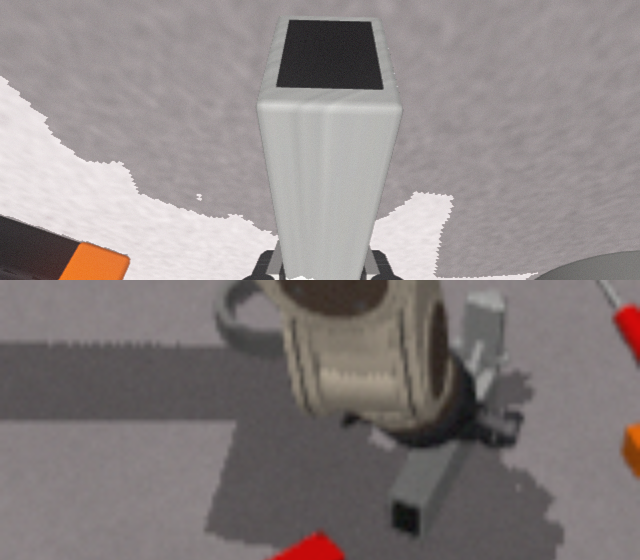

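```bash
cat > tb.py <<'E'
from h import *
L=np.load('pics/w3.npz');o={'eef_pos':L['p'],'tool_rot':L['q']};d=L['d'];P=pts('wrist',d,o);z=P[...,2]
m=np.zeros(d.shape,bool);m[100:270,255:405]=1;m&=(d>0)&(z>.036)&(z<.055);q=P[m]
M=R.from_quat(L['q']).as_matrix()
# direction of top edges from lateral extents
a=np.array([.595,.803]);
g=L['p']-.019*M[:,1]
for _ in range(4):
    s=(q[:,:2]-g[:2])@a;l=(q[:,:2]-g[:2])@[-a[1],a[0]]
    S=np.linspace(s.min()+.01,s.max()-.005,8);c=[np.percentile(l[abs(s-x)<.004],[2,98]).mean() for x in S]
    w=[np.ptp(np.percentile(l[abs(s-x)<.004],[2,98])) for x in S]
    k=np.polyfit(S,c,1);th=np.arctan2(a[1],a[0])+np.arctan(k[0]);a=np.array([np.cos(th),np.sin(th)])
print('yaw',np.degrees(th),'lat',np.round(c,4),'w',np.round(w,3),'top z',np.median(q[:,2]),'rear',np.percentile(s,[.3,1,2]),'zslope',np.polyfit(s,q[:,2],1))
yaw=th
rear=np.percentile(s,.5)
B=np.eye(4);B[:3,0]=[a[0],a[1],0];B[:3,1]=[-a[1],a[0],0];B[:2,3]=g[:2]+a*(rear+.08)+np.array([-a[1],a[0]])*np.mean(c);B[2,3]=.022
T=np.eye(4);T[:3,:3]=M;T[:3,3]=L['p'];X=np.linalg.inv(T)@B;np.save('X.npy',X);print('mid',B[:3,3],'grip at',-(rear+.08))
E
python3 tb.py
cat > bk.py <<'E'
from h import *
import sys
U=np.array([.6185,.2421]);YU=np.radians(62.8);n=np.array([np.cos(YU),np.sin(YU)]);e=np.array([-n[1],n[0]])
o=st();T=np.eye(4);T[:3,:3]=R.from_quat(o['tool_rot']).as_matrix();T[:3,3]=o['eef_pos']
B=T@np.load('X.npy');b=B[:3,0]
print('bracket yaw',np.degrees(np.arctan2(b[1],b[0])).round(2),'pitch up',np.degrees(np.arcsin(b[2])).round(2),'roll',np.degrees(np.arcsin(B[2,1])).round(2))
h=(B@[.0885,0,.066,1])[:3];f=(B@[.080,0,.066,1])[:3]
def loc(p):return np.array([(p[:2]-U)@n,(p[:2]-U)@e,p[2]])
print('hook corner in upright frame (x in,y left,z-178)',(loc(h)-[0,0,.178]).round(4),'back face',loc(f).round(4),'mid',B[:3,3].round(4))
if len(sys.argv)>3:
    t=np.array(list(map(float,sys.argv[1:4])))  # desired hook corner: x, y, above sill
    w=np.array([*(U+n*t[0]+e*t[1]),.178+t[2]])-h;print('world delta',w.round(4),'units',rel(w,o).round(3))
E
python3 bk.py -.05 0 .03
```

```text
yaw 52.49518148465883 lat [0.0001 0.0001 0.0001 0.0002 0.0002 0.     0.0003 0.0001] w [0.028 0.028 0.028 0.028 0.028 0.028 0.028 0.054] top z 0.04328977383381678 rear [-0.09165722 -0.0913482  -0.09113038] zslope [-0.00677516  0.04272578]
mid [ 0.56139067 -0.09077278  0.022     ] grip at 0.011533277033962563
t 7.3 p [ 0.5754 -0.0729  0.021 ] j [-0.43   0.522 -0.38   0.502  0.609 -1.317] F [-0.3 -0.4 -0.2] w 0.0293
[[ 0.472  0.363 -0.803]
 [ 0.656  0.463  0.595]
 [ 0.588 -0.809 -0.019]]
lean 36.05 az 51.9
bracket yaw 52.49 pitch up -0.01 roll 0.0
hook corner in upright frame (x in,y left,z-178) [-0.2351 -0.1172 -0.09  ] back face [-0.2435 -0.1157  0.088 ] mid [ 0.5614 -0.0908  0.022 ]
world delta [-0.0196  0.2182  0.12  ] units [ 1.023 -0.015  0.717]
```

Emit:
move_arm([
  {"grip":1,"linear":[0.06,-0.08,0],"twist":0},
  {"grip":1,"linear":[0.12,-0.16,0],"twist":0},
  {"grip":1,"linear":[0.12,-0.16,0],"twist":0},
  {"grip":1,"linear":[0.06,-0.08,0],"twist":0},
  {"grip":1,"linear":[0,0,0],"twist":0},
])

```text
clock: 7.8
eef_pos: [0.5724, -0.0694, 0.1412]
tool_rot: [-0.506, -0.5, 0.108, 0.695]
ft_force: [1.0, -0.4, -2.2]
grip_width: 0.0292
```

```bash
python3 bk.py -.09 -.03 .03
```

```text
t 7.8 p [ 0.5724 -0.0694  0.1412] j [-0.425  0.347 -0.262  0.799  0.607 -1.311] F [ 1.  -0.4 -2.2] w 0.0292
[[ 0.477  0.356 -0.803]
 [ 0.655  0.464  0.596]
 [ 0.585 -0.811 -0.012]]
lean 35.82 az 52.5
bracket yaw 52.49 pitch up -0.23 roll 0.42
hook corner in upright frame (x in,y left,z-178) [-0.2332 -0.1134  0.03  ] back face [-0.2415 -0.1119  0.208 ] mid [ 0.5584 -0.0872  0.1423]
world delta [-0.0088  0.1655  0.    ] units [0.521 0.369 0.528]
```

Emit:
move_arm([
  {"grip":1,"linear":[0.15,0.11,0.15],"twist":0},
  {"grip":1,"linear":[0.15,0.11,0.15],"twist":0},
  {"grip":1,"linear":[0.15,0.11,0.15],"twist":0},
  {"grip":1,"linear":[0.03,0.02,0.03],"twist":0},
  {"grip":1,"linear":[0,0,0],"twist":0},
])

```text
clock: 8.3
eef_pos: [0.5643, 0.0853, 0.1328]
tool_rot: [-0.508, -0.496, 0.108, 0.696]
ft_force: [-0.6, -1.0, -2.1]
grip_width: 0.0292
```

```bash
python3 bk.py -.09 -.03 .03
```

```text
t 8.3 p [0.5643 0.0853 0.1328] j [-0.119  0.245 -0.45   0.527  0.523 -0.954] F [-0.6 -1.  -2.1] w 0.0292
[[ 0.484  0.354 -0.8  ]
 [ 0.654  0.461  0.6  ]
 [ 0.581 -0.814 -0.008]]
lean 35.52 az 52.5
bracket yaw 52.18 pitch up -0.54 roll 0.63
hook corner in upright frame (x in,y left,z-178) [-0.0991 -0.0362  0.0212] back face [-0.1074 -0.0346  0.1993] mid [0.5502 0.0675 0.134 ]
world delta [-0.0014  0.0109  0.0088] units [ 0.058 -0.013  0.038]
```

```bash
python3 - <<'E'
from h import *
q=[('pre-tw',[-0.569,.029,-.126,.812]),('3.1',[-0.5,-0.131,-0.073,0.853]),('3.6',[-0.495,-0.426,0.113,0.748]),('4.1',[-0.473,-0.534,0.175,0.678]),('4.65',[-0.486,-0.531,0.153,0.677]),('5.15',[-0.489,-0.531,0.151,0.675]),('5.7',[-0.497,-0.514,0.13,0.686]),('6.2',[-0.502,-0.51,0.118,0.689]),('6.7',[-0.507,-0.502,0.106,0.693]),('7.8',[-0.506,-0.5,0.108,0.695]),('8.3',[-0.508,-0.496,0.108,0.696])]
for (a,x),(b,y) in zip(q,q[1:]):
    r=R.from_quat(x);w=(R.from_quat(y)*r.inv()).as_rotvec(degrees=True)
    print(a,b,'world',w.round(1),'tool',r.inv().apply(w).round(1))
E
```

```text
pre-tw 3.1 world [  7.  -12.6  15.8] tool [ 11.3 -17.6  -4.7]
3.1 3.6 world [-11.  -20.3  35.1] tool [ -0.3 -42.    0.3]
3.6 4.1 world [-3.7 -8.9 13.5] tool [ -0.5 -16.6  -1. ]
4.1 4.65 world [ 0.2 -1.3 -2.6] tool [-2.4  1.6 -0.7]
4.65 5.15 world [-0.2 -0.3 -0.3] tool [-0.5  0.   0.1]
5.15 5.7 world [ 1.   0.7 -3.3] tool [-1.   3.3 -0.4]
5.7 6.2 world [ 0.4 -0.3 -1.5] tool [-0.9  1.2 -0.5]
6.2 6.7 world [ 0.4  0.1 -1.8] tool [-0.8  1.6 -0.2]
6.7 7.8 world [0.1 0.4 0.1] tool [0.3 0.1 0.2]
7.8 8.3 world [-0.2  0.4 -0.4] tool [-0.1  0.4  0.3]
```

Emit:
move_arm([
  {"grip":1,"linear":[0,0,0],"twist":-0.03},
  {"grip":1,"linear":[0,0,0],"twist":-0.03},
  {"grip":1,"linear":[0,0,0],"twist":0},
  {"grip":1,"linear":[0,0,0],"twist":0},
  {"grip":1,"linear":[0,0,0],"twist":0},
])

```text
clock: 8.8
eef_pos: [0.5623, 0.0813, 0.1271]
tool_rot: [-0.502, -0.533, 0.14, 0.667]
ft_force: [0.2, 0.7, -2.3]
grip_width: 0.0293
```

```bash
python3 bk.py -.09 -.03 .03
```

```text
t 8.8 p [0.5623 0.0813 0.1271] j [-0.126  0.252 -0.452  0.528  0.521 -1.08 ] F [ 0.2  0.7 -2.3] w 0.0293
[[ 0.392  0.348 -0.851]
 [ 0.721  0.458  0.52 ]
 [ 0.571 -0.818 -0.072]]
lean 35.11 az 52.7
bracket yaw 57.58 pitch up -1.09 roll -3.02
hook corner in upright frame (x in,y left,z-178) [-0.1016 -0.0259  0.0148] back face [-0.1101 -0.0251  0.1929] mid [0.5499 0.0623 0.1285]
world delta [0.0089 0.0085 0.0152] units [ 0.092 -0.027 -0.022]
```

Emit:
move_arm([
  {"grip":1,"linear":[0.09,0.02,0.05],"twist":-0.02},
  {"grip":1,"linear":[0.09,0.02,0.05],"twist":0},
  {"grip":1,"linear":[0.08,0.02,0.04],"twist":0},
  {"grip":1,"linear":[0,0,0],"twist":0},
  {"grip":1,"linear":[0,0,0],"twist":0},
])

```text
clock: 9.3
eef_pos: [0.5624, 0.1371, 0.1434]
tool_rot: [-0.501, -0.544, 0.148, 0.657]
ft_force: [-0.4, -0.1, -2.5]
grip_width: 0.0292
```

```bash
python3 bk.py -.05 0.0005 .031; python3 - <<'E'
from h import *
w,d,o=shot('wrist','w4');s,_,_=shot('side','s4')
c=np.zeros((600,800,3),np.uint8);c[:400,:640]=w;c=cv2.resize(s[95:195,310:430],(720,600),interpolation=2);cv2.imwrite('pics/c4.png',c)
E
```

```text
t 9.3 p [0.5624 0.1371 0.1434] j [-0.002  0.215 -0.456  0.498  0.473 -0.982] F [-0.4 -0.1 -2.5] w 0.0292
[[ 0.365  0.349 -0.863]
 [ 0.739  0.455  0.497]
 [ 0.566 -0.819 -0.092]]
lean 34.99 az 52.5
bracket yaw 59.01 pitch up -1.33 roll -4.19
hook corner in upright frame (x in,y left,z-178) [-0.0516  0.0026  0.0307] back face [-0.0601  0.0032  0.2089] mid [0.5504 0.1178 0.145 ]
world delta [0.0026 0.0004 0.0003] units [ 0.007  0.004 -0.01 ]
```

View pics/c4.png

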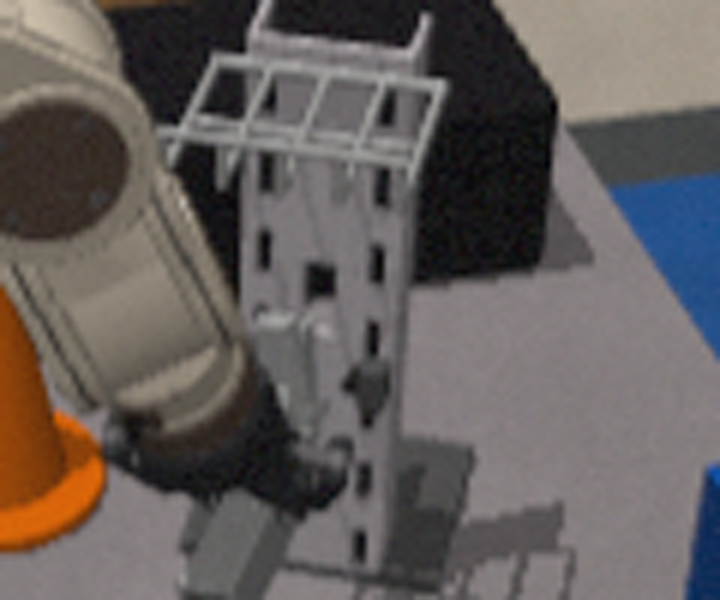

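```bash
cat > chk.py <<'E'
from h import *
import sys
U=np.array([.6185,.2421]);YU=np.radians(62.8);n=np.array([np.cos(YU),np.sin(YU)]);e=np.array([-n[1],n[0]])
for cn,f in(('side',sys.argv[1]),('wrist',sys.argv[2])):
    L=np.load(f'pics/{f}.npz');P=pts(cn,L['d'],{'eef_pos':L['p'],'tool_rot':L['q']});X=(P[...,:2]-U)@n;Y=(P[...,:2]-U)@e;Z=P[...,2]
    k=(L['d']>0)&(abs(Y)<.05)&(Z>.19)&(Z<.32)&(abs(X)<.02);print(cn,'face x',k.sum(),np.median(X[k]) if k.any() else '','y ext',np.percentile(Y[k],[1,99]) if k.any() else '')
    x0=float(sys.argv[3])  # back face x
    k=(L['d']>0)&(abs(Y)<.03)&(Z>.165)&(Z<.26)&(X>x0-.02)&(X<x0+.022)
    if k.sum()>20:
        print(' plate',k.sum(),'x',np.percentile(X[k],[2,50,98]).round(4),'y',np.percentile(Y[k],[2,98]).round(4),'mid',np.percentile(Y[k],[2,98]).mean().round(4),'ztop',np.percentile(Z[k],[98,99.5]).round(4))
E
python3 chk.py s4 w4 -.06
```

```text
side face x 703 0.0003260560994485926 y ext [-0.04579401  0.04387988]
 plate 155 x [-0.0775 -0.0717 -0.062 ] y [-0.0182  0.0197] mid 0.0008 ztop [0.2341 0.2348]
wrist face x 0  y ext 
 plate 449 x [-0.0793 -0.0733 -0.0713] y [-0.0133  0.0153] mid 0.001 ztop [0.1708 0.171 ]
```

```bash
python3 bk.py -.004 -0.0005 .032
```

```text
t 9.4 p [0.5625 0.1367 0.1434] j [-0.003  0.215 -0.456  0.497  0.473 -0.982] F [ 0.2 -1.  -1.7] w 0.0292
[[ 0.365  0.349 -0.863]
 [ 0.739  0.455  0.497]
 [ 0.566 -0.819 -0.092]]
lean 35.0 az 52.5
bracket yaw 58.97 pitch up -1.32 roll -4.19
hook corner in upright frame (x in,y left,z-178) [-0.0519  0.0023  0.0307] back face [-0.0603  0.0028  0.2089] mid [0.5505 0.1174 0.1449]
world delta [0.0243 0.0413 0.0013] units [ 0.201  0.131 -0.003]
```

Emit:
move_arm([
  {"grip":1,"linear":[0.07,0.04,0],"twist":0},
  {"grip":1,"linear":[0.07,0.04,0],"twist":0},
  {"grip":1,"linear":[0.07,0.04,0],"twist":0},
  {"grip":1,"linear":[0,0,0],"twist":0},
  {"grip":1,"linear":[0,0,0],"twist":0},
])

```text
clock: 9.9
eef_pos: [0.587, 0.1759, 0.1453]
tool_rot: [-0.503, -0.54, 0.147, 0.659]
ft_force: [0.3, 0.3, -2.7]
grip_width: 0.0292
```

```bash
python3 bk.py .008 -0.0005 .031
```

```text
t 9.9 p [0.587  0.1759 0.1453] j [ 0.081  0.255 -0.399  0.48   0.436 -0.89 ] F [ 0.3  0.3 -2.7] w 0.0292
[[ 0.373  0.349 -0.86 ]
 [ 0.737  0.452  0.503]
 [ 0.564 -0.821 -0.088]]
lean 34.78 az 52.3
bracket yaw 58.57 pitch up -1.51 roll -3.98
hook corner in upright frame (x in,y left,z-178) [-0.0056 -0.0024  0.0324] back face [-0.014  -0.0017  0.2106] mid [0.5749 0.1567 0.1469]
world delta [ 0.0045  0.0129 -0.0014] units [0.052 0.043 0.014]
```

Emit:
move_arm([
  {"grip":1,"linear":[0.0,0.0,0.012],"twist":0},
  {"grip":1,"linear":[0.025,0.02,0],"twist":0},
  {"grip":1,"linear":[0.025,0.02,0],"twist":0},
  {"grip":1,"linear":[0,0,0],"twist":0},
  {"grip":1,"linear":[0,0,0],"twist":0},
])

```text
clock: 10.4
eef_pos: [0.5907, 0.1877, 0.1428]
tool_rot: [-0.503, -0.539, 0.148, 0.66]
ft_force: [-0.1, 0.1, -1.8]
grip_width: 0.0293
```

```bash
python3 bk.py .009 -0.0005 .026
```

```text
t 10.4 p [0.5907 0.1877 0.1428] j [ 0.105  0.266 -0.391  0.469  0.424 -0.864] F [-0.1  0.1 -1.8] w 0.0293
[[ 0.376  0.347 -0.859]
 [ 0.736  0.451  0.505]
 [ 0.562 -0.823 -0.086]]
lean 34.66 az 52.4
bracket yaw 58.47 pitch up -1.62 roll -3.85
hook corner in upright frame (x in,y left,z-178) [ 0.0067 -0.0005  0.0298] back face [-1.800e-03  2.000e-04  2.081e-01] mid [0.5785 0.1686 0.1445]
world delta [ 0.0011  0.002  -0.0038] units [-0.001  0.022  0.002]
```

Emit:
move_arm([
  {"grip":1,"linear":[0.014,0.009,0],"twist":0},
  {"grip":1,"linear":[0.008,0.004,0],"twist":0},
  {"grip":1,"linear":[0.0,0.012,0],"twist":0},
  {"grip":1,"linear":[-0.01,0.02,0],"twist":0},
  {"grip":1,"linear":[0,0,0],"twist":0},
])

```text
clock: 10.9
eef_pos: [0.5923, 0.1881, 0.1336]
tool_rot: [-0.507, -0.533, 0.149, 0.66]
ft_force: [-0.2, -0.1, -2.3]
grip_width: 0.0293
```

```bash
python3 bk.py .009 -0.0005 .018
```

```text
t 10.9 p [0.5923 0.1881 0.1336] j [ 0.111  0.28  -0.393  0.456  0.412 -0.853] F [-0.2 -0.1 -2.3] w 0.0293
[[ 0.387  0.345 -0.855]
 [ 0.737  0.441  0.512]
 [ 0.553 -0.829 -0.084]]
lean 34.04 az 52.0
bracket yaw 57.97 pitch up -2.23 roll -3.72
hook corner in upright frame (x in,y left,z-178) [ 0.0085 -0.0026  0.0199] back face [ 0.     -0.0019  0.1982] mid [0.58   0.169  0.1355]
world delta [-0.0016  0.0014 -0.0019] units [-0.003  0.008  0.011]
```

Emit:
move_arm([
  {"grip":1,"linear":[-0.003,0.008,0.012],"twist":0},
  {"grip":1,"linear":[-0.01,0.012,0],"twist":0},
  {"grip":1,"linear":[0,0,0],"twist":0},
  {"grip":1,"linear":[0,0,0],"twist":0},
  {"grip":1,"linear":[0,0,0],"twist":0},
])

```text
clock: 11.4
eef_pos: [0.5923, 0.1884, 0.1296]
tool_rot: [-0.509, -0.534, 0.147, 0.659]
ft_force: [-0.5, -1.6, -1.9]
grip_width: 0.0293
```

```bash
python3 bk.py .009 -0.0005 .016
```

```text
t 11.4 p [0.5923 0.1884 0.1296] j [ 0.113  0.284 -0.403  0.438  0.409 -0.849] F [-0.5 -1.6 -1.9] w 0.0293
[[ 0.387  0.349 -0.854]
 [ 0.737  0.439  0.513]
 [ 0.554 -0.828 -0.087]]
lean 34.11 az 51.6
bracket yaw 57.84 pitch up -2.18 roll -3.92
hook corner in upright frame (x in,y left,z-178) [ 0.0087 -0.0023  0.016 ] back face [ 0.0003 -0.0016  0.1943] mid [0.5799 0.1694 0.1315]
world delta [-0.0015  0.0011  0.    ] units [ 0.001 -0.     0.009]
```

Emit:
move_arm([
  {"grip":1,"linear":[-0.01,0.012,0.005],"twist":0},
  {"grip":1,"linear":[-0.01,0.012,0.005],"twist":0},
  {"grip":1,"linear":[0,0,0],"twist":0},
  {"grip":1,"linear":[0,0,0],"twist":0},
  {"grip":1,"linear":[0,0,0],"twist":0},
])

```text
clock: 11.9
eef_pos: [0.5926, 0.189, 0.1256]
tool_rot: [-0.508, -0.536, 0.145, 0.658]
ft_force: [-1.3, -2.7, 1.5]
grip_width: 0.0292
```

```bash
python3 bk.py .009 -0.0005 .014
```

```text
t 11.9 p [0.5926 0.189  0.1256] j [ 0.113  0.288 -0.414  0.417  0.41  -0.849] F [-1.3 -2.7  1.5] w 0.0292
[[ 0.383  0.353 -0.853]
 [ 0.736  0.441  0.513]
 [ 0.558 -0.825 -0.091]]
lean 34.41 az 51.3
bracket yaw 57.85 pitch up -1.9 roll -4.13
hook corner in upright frame (x in,y left,z-178) [ 0.0091 -0.002   0.0122] back face [ 0.0006 -0.0013  0.1905] mid [0.5802 0.17   0.1274]
world delta [-0.0014  0.0006  0.0018] units [ 0.005 -0.008  0.007]
```

Emit:
move_arm([
  {"grip":0.5,"linear":[0,0,0],"twist":0},
  {"grip":0.4,"linear":[0,-0.01,0],"twist":0},
  {"grip":0.3,"linear":[0,-0.01,0],"twist":0},
  {"grip":0.3,"linear":[0,0,0],"twist":0},
  {"grip":0.3,"linear":[0,0,0],"twist":0},
])

```text
clock: 12.4
eef_pos: [0.5906, 0.1889, 0.1291]
tool_rot: [-0.507, -0.537, 0.146, 0.659]
ft_force: [0.4, 0.1, 0.8]
grip_width: 0.06
```

```bash
python3 - <<'E'
from h import *
o=st();w,d,o=shot('wrist','w5');s,_,_=shot('side','s5')
c=np.zeros((600,800,3),np.uint8);c[:600]=cv2.resize(s[100:190,310:430],(800,600),interpolation=2);c[360:,:384]=cv2.resize(w,(384,240),interpolation=3);cv2.imwrite('pics/c5.png',c)
E
python3 chk.py s5 w5 0
```

```text
t 12.4 p [0.5906 0.1889 0.1291] j [ 0.112  0.281 -0.413  0.427  0.413 -0.852] F [0.4 0.1 0.8] w 0.06
[[ 0.381  0.351 -0.855]
 [ 0.736  0.444  0.511]
 [ 0.559 -0.824 -0.09 ]]
lean 34.46 az 51.6
side face x 671 -8.228228866324406e-05 y ext [-0.04570415  0.04225266]
 plate 376 x [-0.0184 -0.0013  0.0061] y [-0.0293  0.0261] mid -0.0016 ztop [0.2588 0.2598]
wrist face x 0  y ext
```

View pics/c5.png

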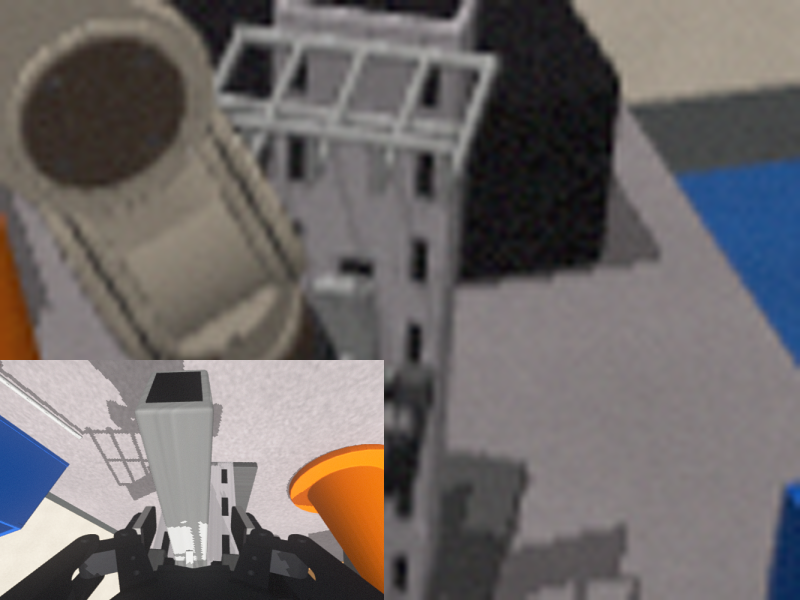

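```bash
cat > arm.py <<'E'
from h import *
import sys
U=np.array([.6185,.2421]);YU=np.radians(62.8);n=np.array([np.cos(YU),np.sin(YU)]);e=np.array([-n[1],n[0]])
L=np.load(f'pics/{sys.argv[1]}.npz');P=pts('wrist',L['d'],{'eef_pos':L['p'],'tool_rot':L['q']});X=(P[...,:2]-U)@n;Y=(P[...,:2]-U)@e;Z=P[...,2]
k=(L['d']>0)&(X>-.175)&(X<-.03)&(abs(Y)<.035)&(Z>.12)&(Z<.18)
q=np.c_[X[k],Y[k],Z[k]]
A=np.c_[q[:,0],q[:,1],np.ones(len(q))];w=np.ones(len(q),bool)
for _ in range(8): c=np.linalg.lstsq(A[w],q[w,2],rcond=None)[0];w=abs(A@c-q[:,2])<.003
print(len(q),w.sum(),'pitch slope deg',np.degrees(c[0]),'roll',np.degrees(c[1]),'top z at x=-.06',c[2]-.06*c[0],'at -.01',c[2]-.01*c[0])
q=q[w]
for a in np.arange(-.16,-.03,.02):
    j=abs(q[:,0]-a)<.005
    if j.sum()>30: print(a.round(2),np.percentile(q[j,1],[2,98]).round(4),np.median(q[j,2]).round(4))
print('x min',np.percentile(q[:,0],.5))
E
python3 arm.py w5
```

```text
33134 24012 pitch slope deg 1.9024780087295785 roll -5.404804138154708 top z at x=-.06 0.14835802743404664 at -.01 0.15001825269400246
-0.16 [-0.0128  0.0149] 0.1449
-0.14 [-0.0133  0.0148] 0.1458
-0.12 [-0.0138  0.014 ] 0.1464
-0.1 [-0.0143  0.0136] 0.1471
-0.08 [-0.0263  0.0339] 0.1477
-0.06 [-0.0271  0.0325] 0.1483
-0.04 [-0.016  0.012] 0.1492
x min -0.1613265980473036
```

Emit:
move_arm([
  {"grip":0.3,"linear":[0,-0.12,0],"twist":0},
  {"grip":0.3,"linear":[0,-0.12,0],"twist":0},
  {"grip":0.3,"linear":[0,-0.12,0],"twist":0},
  {"grip":1,"linear":[0,0,0],"twist":0.02},
  {"grip":1,"linear":[0,0,0],"twist":0.02},
])

```text
clock: 13.0
eef_pos: [0.5638, 0.156, 0.1897]
tool_rot: [-0.512, -0.508, 0.126, 0.681]
ft_force: [-0.1, -0.5, -0.2]
grip_width: 0.0318
```

Emit:
move_arm([
  {"grip":1,"linear":[0,0,0],"twist":0},
  {"grip":1,"linear":[0,0,0],"twist":0},
  {"grip":1,"linear":[0,0,0],"twist":0},
  {"grip":1,"linear":[0,0,0],"twist":0},
  {"grip":1,"linear":[0,0,0],"twist":0},
])

```text
clock: 13.5
eef_pos: [0.5636, 0.1561, 0.1894]
tool_rot: [-0.512, -0.509, 0.127, 0.68]
ft_force: [1.1, 0.5, -0.9]
grip_width: 0.0002
```

```bash
cat > tcp.py <<'E'
from h import *
import sys
U=np.array([.6185,.2421]);YU=np.radians(62.8);n=np.array([np.cos(YU),np.sin(YU)]);e=np.array([-n[1],n[0]])
o=st();p=o['eef_pos'];d=p[:2]-U;print('TCP local',(d@n).round(4),(d@e).round(4),p[2].round(4))
t=list(map(float,sys.argv[1:4]));w=np.array([*(U+n*t[0]+e*t[1]),t[2]])-p;print('units',rel(w,o).round(3),'down10mm',rel([0,0,-.01],o).round(3))
E
python3 tcp.py -.056 -.003 .170; python3 -c "
from h import *
shot('wrist','w6')"; python3 arm.py w6
```

```text
t 13.5 p [0.5636 0.1561 0.1894] j [ 0.047  0.158 -0.385  0.607  0.441 -0.837] F [ 1.1  0.5 -0.9] w 0.0002
[[ 0.45   0.349 -0.822]
 [ 0.694  0.444  0.568]
 [ 0.563 -0.825 -0.043]]
lean 34.36 az 51.8
TCP local -0.1016 0.0095 0.1894
units [ 0.138  0.213 -0.028] down10mm [-0.028  0.041  0.002]
9284 7875 pitch slope deg 1.8457280672708118 roll -5.44215431405512 top z at x=-.06 0.1481965453773763 at -.01 0.14980724697089365
-0.16 [-0.0127  0.0152] 0.1447
-0.14 [-0.0134  0.0149] 0.1457
-0.12 [-0.0139  0.0144] 0.1463
-0.1 [-0.0144  0.0137] 0.147
-0.08 [-0.015   0.0133] 0.1476
-0.06 [-0.0156  0.0126] 0.1482
x min -0.16134880219864592
```

Emit:
move_arm([
  {"grip":1,"linear":[0.05,0.07,0.0],"twist":0},
  {"grip":1,"linear":[0.05,0.07,-0.02],"twist":0},
  {"grip":1,"linear":[0.04,0.06,-0.02],"twist":0},
  {"grip":1,"linear":[0,0,0],"twist":0},
  {"grip":1,"linear":[0,0,0],"twist":0},
])

```text
clock: 14.05
eef_pos: [0.5998, 0.1924, 0.17]
tool_rot: [-0.512, -0.509, 0.127, 0.68]
ft_force: [1.1, -0.0, -0.2]
grip_width: 0.0
```

```bash
python3 tcp.py -.056 -.006 .156
```

```text
t 14.05 p [0.5998 0.1924 0.17  ] j [ 0.116  0.248 -0.329  0.546  0.412 -0.77 ] F [ 1.1 -0.  -0.2] w 0.0
[[ 0.449  0.348 -0.823]
 [ 0.694  0.444  0.566]
 [ 0.562 -0.826 -0.042]]
lean 34.33 az 51.9
TCP local -0.0527 -0.0061 0.17
units [-0.053  0.049  0.001] down10mm [-0.028  0.041  0.002]
```

Emit:
move_arm([
  {"grip":1,"linear":[-0.03,0.035,0],"twist":0},
  {"grip":1,"linear":[-0.02,0.03,0],"twist":0},
  {"grip":1,"linear":[-0.015,0.02,0],"twist":0},
  {"grip":1,"linear":[-0.015,0.02,0],"twist":0},
  {"grip":1,"linear":[-0.015,0.02,0],"twist":0},
])

```text
clock: 14.55
eef_pos: [0.6035, 0.19, 0.1421]
tool_rot: [-0.511, -0.513, 0.123, 0.678]
ft_force: [-0.3, -0.5, -0.7]
grip_width: -0.0002
```

```bash
python3 tcp.py -.056 -.006 .138
```

```text
t 14.55 p [0.6035 0.19   0.1421] j [ 0.109  0.284 -0.372  0.458  0.417 -0.775] F [-0.3 -0.5 -0.7] w -0.0002
[[ 0.443  0.357 -0.822]
 [ 0.692  0.447  0.567]
 [ 0.57  -0.82  -0.049]]
lean 34.89 az 51.4
TCP local -0.0532 -0.0104 0.1421
units [-0.025  0.007  0.021] down10mm [-0.028  0.041  0.002]
```

```bash
python3 - <<'E'
from h import *
w,d,o=shot('wrist','w7');cv2.imwrite('pics/c7.png',w[:, 120:520])
E
python3 arm.py w7
```

```text
27944 21533 pitch slope deg 1.7674497773721374 roll -4.875502897999233 top z at x=-.06 0.13492520012704695 at -.01 0.13646759102598618
-0.16 [-0.0183  0.0095] 0.1322
-0.14 [-0.0183  0.0099] 0.1329
-0.12 [-0.0181  0.0101] 0.1335
-0.1 [-0.0179  0.0104] 0.1341
-0.08 [-0.0176  0.0105] 0.1347
-0.06 [-0.0176  0.0111] 0.1349
-0.04 [0.0048 0.0112] 0.1347
x min -0.1607993943248594
```

View pics/c7.png

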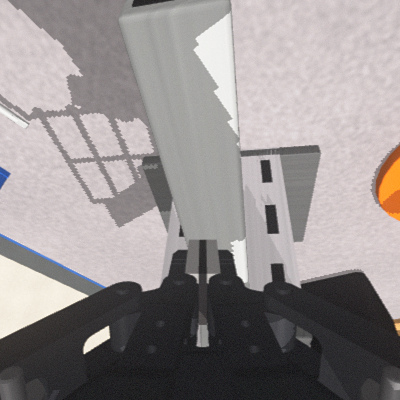

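Emit:
move_arm([
  {"grip":1,"linear":[-0.015,0.02,0],"twist":0},
  {"grip":1,"linear":[-0.015,0.02,0],"twist":0},
  {"grip":1,"linear":[-0.015,0.02,0],"twist":0},
  {"grip":1,"linear":[-0.02,0.03,0],"twist":0},
  {"grip":1,"linear":[-0.02,0.03,0],"twist":0},
])

```text
clock: 15.1
eef_pos: [0.6172, 0.1873, 0.1367]
tool_rot: [-0.51, -0.526, 0.108, 0.672]
ft_force: [-26.4, -12.2, 37.3]
grip_width: 0.0
```

```bash
python3 tcp.py -.056 -.006 .138;  python3 - <<'E'
from h import *
w,d,o=shot('wrist','w8')
P=pts('wrist',d,o);Z=P[...,2];k=(d>0)&(abs(Z)<.015);q=P[k];c=np.linalg.lstsq(np.c_[q[:,:2],np.ones(len(q))],q[:,2],rcond=None)[0]
n=np.array([.457,.889]);print('bench slope along n, left deg',np.degrees([c[:2]@n,c[:2]@[-.889,.457]]),'z',np.median(q[:,2]))
E
python3 arm.py w8
```

```text
t 15.1 p [0.6172 0.1873 0.1367] j [ 0.097  0.3   -0.393  0.379  0.43  -0.777] F [-26.4 -12.2  37.3] w 0.0
[[ 0.423  0.392 -0.817]
 [ 0.681  0.457  0.572]
 [ 0.598 -0.798 -0.074]]
lean 37.04 az 49.4
TCP local -0.0493 -0.0239 0.1367
units [-0.029 -0.037  0.083] down10mm [-0.03   0.04   0.004]
bench slope along n, left deg [-0.0419517   0.11001174] z -0.0007746533778902748
33395 22452 pitch slope deg 0.36410780811930665 roll 1.7810523853790674 top z at x=-.06 0.13264190748676574 at -.01 0.13295965149096084
-0.16 [-0.0342 -0.0106] 0.1313
-0.14 [-0.0344 -0.0076] 0.1316
-0.12 [-0.0332 -0.0044] 0.1317
-0.1 [-0.0299 -0.0011] 0.1319
-0.08 [-0.0266  0.0022] 0.1321
-0.06 [-0.0251  0.0054] 0.1324
-0.04 [-0.0083  0.0087] 0.1328
x min -0.16022464862885155
```

Emit:
move_arm([
  {"grip":1,"linear":[0.03,-0.04,0],"twist":0},
  {"grip":1,"linear":[0.04,-0.08,-0.01],"twist":0},
  {"grip":1,"linear":[0.0,-0.15,-0.03],"twist":0},
  {"grip":1,"linear":[0,-0.15,-0.03],"twist":0},
  {"grip":1,"linear":[0,0,0],"twist":0},
])

```text
clock: 15.65
eef_pos: [0.6002, 0.1493, 0.2155]
tool_rot: [-0.509, -0.527, 0.107, 0.672]
ft_force: [0.8, -0.2, 0.8]
grip_width: 0.0002
```

```bash
python3 tcp.py -.066 -.006 .17;  python3 -c "
from h import *
w,d,o=shot('wrist','w9');s,_,_=shot('side','s9')
c=cv2.resize(s[100:190,310:430],(800,600),interpolation=2);c[360:,:384]=cv2.resize(w,(384,240),interpolation=3);cv2.imwrite('pics/c9.png',c)"
python3 arm.py w9
```

```text
t 15.65 p [0.6002 0.1493 0.2155] j [ 0.021  0.177 -0.316  0.611  0.467 -0.852] F [ 0.8 -0.2  0.8] w 0.0002
[[ 0.422  0.392 -0.818]
 [ 0.681  0.458  0.571]
 [ 0.599 -0.798 -0.074]]
lean 37.1 az 49.4
TCP local -0.0909 -0.0262 0.2155
units [-0.043  0.24   0.133] down10mm [-0.03   0.04   0.004]
9563 9088 pitch slope deg 1.3928459179826425 roll 1.6899228625213722 top z at x=-.06 0.13171246275904627 at -.01 0.13292795012113426
-0.16 [-0.0082  0.0198] 0.1293
-0.14 [-0.009   0.0195] 0.1301
-0.12 [-0.0097  0.0189] 0.1304
-0.1 [-0.0104  0.0181] 0.1309
-0.08 [-0.011   0.0176] 0.1313
-0.06 [-0.0117  0.0168] 0.1318
-0.04 [-0.012   0.0161] 0.1323
x min -0.16104618130722181
```

View pics/c9.png

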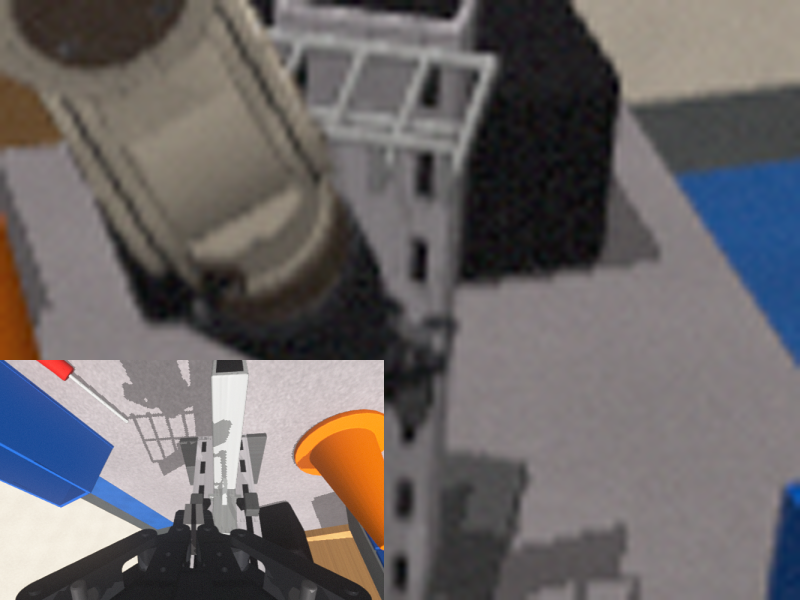

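Emit:
move_arm([
  {"grip":1,"linear":[0,-0.2,0],"twist":0},
  {"grip":1,"linear":[-0.15,-0.18,0],"twist":0},
  {"grip":1,"linear":[-0.18,-0.15,0],"twist":0},
  {"grip":1,"linear":[-0.18,-0.15,0],"twist":0},
  {"grip":1,"linear":[-0.18,-0.12,0],"twist":0},
])

```text
clock: 16.25
eef_pos: [0.4738, -0.0154, 0.25]
tool_rot: [-0.504, -0.525, 0.117, 0.676]
ft_force: [1.1, -0.4, -0.9]
grip_width: -0.0002
```

```bash
python3 tcp.py -.3 0 .3;  python3 -c "
from h import *
w,d,o=shot('wrist','w10');s,_,_=shot('side','s10')
c=np.zeros((600,800,3),np.uint8);c[:,:400]=cv2.resize(s[105:195,340:400],(400,600),interpolation=2);c[:250,400:]=cv2.resize(w,(400,250),interpolation=3)
c[260:600,400:]=cv2.resize(w[20:190,220:420],(400,340),interpolation=2);cv2.imwrite('pics/c10.png',c)"
python3 arm.py w10; python3 chk.py s10 w10 0
```

```text
t 16.25 p [ 0.4738 -0.0154  0.25  ] j [-0.408  0.018 -0.369  0.992  0.611 -1.345] F [ 1.1 -0.4 -0.9] w -0.0002
[[ 0.421  0.371 -0.828]
 [ 0.688  0.464  0.558]
 [ 0.591 -0.804 -0.059]]
lean 36.46 az 51.4
TCP local -0.2951 0.0111 0.25
units [ 0.132 -0.209 -0.073] down10mm [-0.03   0.04   0.003]
911 790 pitch slope deg 2.2908693830876423 roll 1.1722550352392211 top z at x=-.06 0.1317228678413363 at -.01 0.13372202851473683
-0.16 [-0.0134  0.0152] 0.1276
-0.14 [-0.0128  0.0155] 0.1288
-0.12 [-0.0131  0.0157] 0.1293
-0.1 [0.0003 0.0148] 0.1301
x min -0.1615034853820067
side face x 737 0.0002789324086899265 y ext [-0.04575063  0.04368409]
 plate 411 x [-0.0177 -0.0006  0.0063] y [-0.029   0.0286] mid -0.0002 ztop [0.2581 0.2595]
wrist face x 219 0.0004420554630204979 y ext [-0.03294084 -0.01854613]
 plate 167 x [-0.0015  0.0004  0.0022] y [-0.0297 -0.0187] mid -0.0242 ztop [0.2171 0.2172]
```

View pics/c10.png

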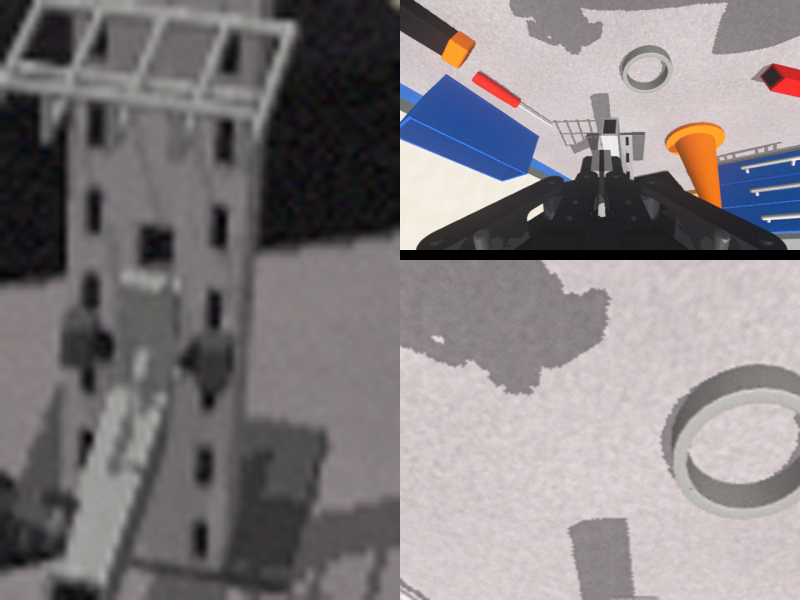

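```bash
python3 -c "
from h import *
print(bot.job_done())"
```

```text
the job is handed in; nothing more can be done
None
```

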